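Hang the damper handwheel on the slanted peg

ROBOT

A 6-joint arm with a two-finger parallel gripper is mounted at the origin on the work surface. World frame = base frame: x ahead of the robot, y to its left, z up, the work surface at z = 0. Lengths are in m, angles in rad, forces in N, time in s.
With the tool pointing down it reaches from about 0.4 to 0.925 m from the base axis. Payload 12.5 kg.
Tool frame: the origin (TCP) lies midway between the tips of the shut fingers; the grasp point (between the pads) lies env.tcp_to_grasp behind it (env.tcp_to_grasp is the distance from the TCP to the grasp point, in m); x points along the fingers, z is the direction in which the jaws open and shut, and the axes are right-handed (so a half turn about x gives the same grasp; the last joint's range is limited). The gripper opens to 95 mm and grips with 3 to 60 N. Pads are 20 mm wide; open, the fingers measure 119 mm over their backs; the gripper's body (75 mm by 180 mm) begins 59 mm behind the grasp point.
Start: joints at [1.032, 0.491, 1.559, -0, 1.092, -0.106], TCP at [0.262, 0.567, 0.215] pointing down, gripper open.
Joint ranges: [-3.1, 3.1], [-0.84, 2.19], [0.05, 2.79], [-1.13, 4.28], [0.06, 2.93], [-2.69, 2.69]. Speed limits (rad/s): [2.22, 2.22, 2.79, 3.14, 3.14, 3.14].

INTERFACE

Orientations are given as a unit quaternion [w, x, y, z].
In Python, from cell import env gives the robot as it stands. The module is installed in compiled form; this text tells all that it offers.
- The arm moves only by the shell command python3 -m crank 'ROWS' [FORCE]. ROWS is JSON, a list that holds one entry, the list of rows, each a list of 7 numbers: the turn, a rotation vector about the tool's x, y, z in degrees, then the shift along the tool's x, y, z in mm, then the opening, from 0 (shut) to 1 (fully open). A call has 1 to 20 rows; each row is the pose to reach, as a shift and turn from the pose commanded when the call began, along the tool's axes at that moment; what a row does not reach only later rows make up. A row lasts 1/8 s, in which the tool goes at most 62.5 mm and 10.7 degrees, less where a joint would pass 70% of its speed; a pose out of reach is approached as far as the arm can. A call with a gripper value outside its range is refused whole. The fingers move at their own pace and stop on an object; FORCE is the grip in N (left out, the last holds). Time passes only in rows, so rows that repeat a pose let the fingers close. It gives the time, the measured TCP pose, the force and the opening at its end, in the units of the state.
- env.get_state(): the state, without advancing time (a new reading comes with each control period).
- env.capture(name): name is "scene" or "top"; returns a dict with "pixels" (480x640x3 uint8, blue, green, red), "range_z" (480x640 float32, m along the optical axis (not along the pixel's ray), 0 where there is no reading), "camera_matrix" (3x3 intrinsics, pixels), "k1" (the pictures are not rectified: a ray, as slopes to the right and down, at radius r is drawn at 1 + k1 r^2 times it, then the intrinsics apply), "camera_from_world" (4x4, takes a point from world to camera coordinates). Camera axes: x right, y down, z forward; pixel columns grow to the right and rows downward; lengths in m; the calibration is good to about 2 mm. A picture is of the moment at which its call begins.
- env.hand_in(): hands the job in, once; it reports no verdict.
The state is a dict: "time": time; "qpos": joint angles; "dq": joint speeds; "tau": joint torques, N m; "eef_pos": TCP position; "orientation": TCP orientation; "wrist_force": force on the tool from outside, world axes, zero at the start; "ft_torque": the same for the moment, N m; "width": opening from 0.0 (shut) to 1.0 (fully open).
Only numpy, scipy, OpenCV 4.12 (cv2) and the standard library are available. Lean on these libraries where they do the work, as an engineer would, in place of code of your own. Each camera call takes 0.05 s, during which the arm holds its last target.

TASK

Hang the loose red damper handwheel on the slanted peg of the yellow stand: slide it on along the peg, hub foot first, and turn it gently until the slots in its hub drop over the peg's brass cross pin and it sits fully home, flat against the collar. Feel for the slot rather than forcing or dropping the wheel, leave it hanging there, and do not disturb the tape measure, the notepad or the screw organiser.

Things in the scene. Friction and masses are not known exactly. Their poses are not given: they have to be found in the camera images.
- handwheel: red handwheel with bare aluminium hub, about 0.35 kg, lying flat. Origin: centre of its underside (the hub's foot); z: wheel axis, away from the underside, up at the start. Round red rim: centre line 58 mm from the axis, bar 14 mm thick, its top 14 mm above the underside; 4 spokes along the diagonals, below 14 mm. Two crossed slots in the hub's foot run along x and y, each 11 mm wide, 11 mm deep
- hub (a point): on the axis of the handwheel's hub, 35 mm above the underside, same axes as the wheel: the place to grip. The hub is square, 40 x 40 mm, flats facing the wheel's +-x and +-y, 50 mm high, free above the rim from 14 to 50 mm. A square bore, 24 x 24 mm, goes right through it. Thanks to the crossed slots the wheel fits over the peg's pin in every quarter turn
- seat (a point): centre of the collar face at the root of the slanted peg (130 mm above the work surface); collar diameter 50 mm. z points outwards along the peg, 40 degrees from vertical, leaning to the stand's front; y is level. This is where the wheel's origin comes to rest, z along z. The x and y axes here do NOT tell the angle of the cross pin
- pin (a point): centre of the brass cross pin through the peg, 4 mm above the collar face (axes as the seat's, not the pin's). Pin 6 mm thick, 36 mm long end to end, square to the peg. Its angle round the peg differs every time: it lies askew, 14 to 76 degrees from the seat's y axis, never along x or y; it does not turn. A wheel whose slots are not over it stops 7 mm short of the collar
- peg_tip (a point): centre of the free upper end of the slanted peg, 70 mm from the collar face. The peg is fixed, round, steel, 20 mm in diameter, its last 10 mm tapering to 11 mm
- tape_measure: black and yellow tape measure, 70 x 42 mm and 64 mm high; origin at the centre of its underside; bystander
- notepad: yellow notepad, 150 x 210 mm and 12 mm thick; origin at the centre of its underside; bystander
- organiser: yellow screw organiser with 8 bins, 160 x 240 mm, walls 45 mm high, with an open clear lid that slopes up and away from the robot to about 170 mm; origin at the centre of its underside; bystander
- stand: yellow and steel stand, fixed: base plate 130 x 120 x 8 mm, post, slanted peg. Origin on the work surface straight below the seat; its front, to which the peg leans, is its -x and faces roughly to the robot's right
There are look-alikes about, which are no part of the job. Several things have the shape of the handwheel; the one meant has the colours described above.

How it is judged:
On the way:
1. the handwheel is threaded on the peg, its underside towards the collar, 12 to 55 mm from the collar (z of handwheel in the frame of seat between 0.012 and 0.055 m and x of handwheel in the frame of seat between -0.008 and 0.008 m and y of handwheel in the frame of seat between -0.008 and 0.008 m and angle between the z axis of handwheel and the z axis of seat, either way round below 0.2 rad and angle between handwheel's own z axis and vertical below 1.2 rad), for 0.1 s.
At the end, for the whole second after the job is handed in: The handwheel hangs released and at rest on the peg with its slots over the cross pin: its underside within 3 mm of the collar face, its origin within 6 mm of the seat point, its axis within 0.1 rad of the peg's (z of handwheel in the frame of seat below 0.003 m and distance between handwheel and seat below 0.006 m and angle between the z axis of handwheel and the z axis of seat, either way round below 0.1 rad and angle between handwheel's own z axis and vertical below 1.2 rad and linear speed of handwheel below 0.02 m/s and contact force between the fingers and handwheel below 0.1 N); the robot touches nothing.
It fails at once if the handwheel is pressed or knocked against the stand, peg or pin with more than 40 N (contact force between handwheel and stand above 40 N).
It fails at once if the tape measure is moved by more than 15 mm (distance of tape_measure from where it was at the start of the episode above 0.015 m).
It fails at once if the notepad is moved by more than 15 mm (distance of notepad from where it was at the start of the episode above 0.015 m).
It fails at once if the organiser is moved by more than 15 mm (distance of organiser from where it was at the start of the episode above 0.015 m).
It also fails if it takes over 72 s, if anything falls off the work surface, if the arm or the gripper's body presses on something with over 40 N, if the wrist force passes 120 N, or if a joint passes its speed limit or range.

## Working session

There is one attempt and no reset: what is moved stays moved. The work goes in short steps, Python scripts to look and compute and a shell command to move; the robot and the scene stay as the last step left them, time stands still between calls to the robot, and variables do not carry over. Pictures are saved under pics/ and viewed, and the job is handed in when it is done.

```bash
mkdir -p pics; cat > h.py <<'E'
import numpy as np, cv2, pickle
from cell import env
def cap(n,tag):
    c=env.capture(n); cv2.imwrite(f'pics/{tag}.png',c['pixels']); pickle.dump(c,open(f'{tag}.pkl','wb')); return c
def load(tag): return pickle.load(open(f'{tag}.pkl','rb'))
def rays(c,uv):
    K=np.array(c['camera_matrix'],float); uv=np.asarray(uv,float).reshape(-1,1,2)
    return cv2.undistortPoints(uv,K,np.array([c['k1'],0,0,0],float)).reshape(-1,2)
def cloud(c):
    v,u=np.mgrid[0:480,0:640]; s=rays(c,np.stack([u,v],-1).reshape(-1,2))
    z=c['range_z'].reshape(-1); P=np.c_[s*z[:,None],z]
    T=np.linalg.inv(c['camera_from_world']); P=P@T[:3,:3].T+T[:3,3]
    P[z<=0]=np.nan
    return P.reshape(480,640,3)
def proj(c,P):
    P=np.atleast_2d(P); T=c['camera_from_world']
    return cv2.projectPoints((P@T[:3,:3].T+T[:3,3]).reshape(-1,1,3),np.zeros(3),np.zeros(3),np.array(c['camera_matrix'],float),np.array([c['k1'],0,0,0],float))[0].reshape(-1,2)
E
python3 - <<'E'
from h import *
for n in('scene','top'):
    c=cap(n,n+'0'); print(n,c['camera_matrix'],c['k1']); print(np.round(np.linalg.inv(c['camera_from_world']),3))
print(env.get_state(), env.tcp_to_grasp)
E
```

```text
scene [[514.49755637   0.         316.69846303]
 [  0.         514.49755637 245.13555658]
 [  0.           0.           1.        ]] 0.02642021661070108
[[-0.536  0.573 -0.621  1.289]
 [ 0.844  0.365 -0.392  0.411]
 [ 0.002 -0.734 -0.679  0.858]
 [ 0.     0.     0.     1.   ]]
top [[544.76374559   0.         319.30727299]
 [  0.         544.76374559 236.53240205]
 [  0.           0.           1.        ]] -0.1597294300979252
[[-0.014 -0.998  0.064  0.549]
 [-0.999  0.016  0.028 -0.022]
 [-0.028 -0.063 -0.998  1.349]
 [ 0.     0.     0.     1.   ]]
{'time': 0.1, 'qpos': array([ 1.03240816e+00,  4.91462439e-01,  1.55937612e+00, -3.67327362e-05,
        1.09170447e+00, -1.05622631e-01]), 'dq': array([-1.38333820e-03, -8.11666780e-06, -1.39578330e-03,  5.38607997e-04,
       -5.21500683e-04,  9.97932215e-04]), 'tau': array([ 2.28660610e-03, -6.13625765e+01, -2.58599514e+01,  6.93748961e-02,
        4.70017421e-02, -5.44874592e-05]), 'eef_pos': array([0.26200565, 0.56719822, 0.21414734]), 'orientation': array([ 0.59539058, -0.38115665,  0.59598143,  0.38083566]), 'wrist_force': array([ 0.12155242, -0.17188623,  0.54993255]), 'ft_torque': array([-0.01927653, -0.03500592,  0.04378274]), 'width': 0.9962593637539361} 0.0188
```

View pics/scene0.png

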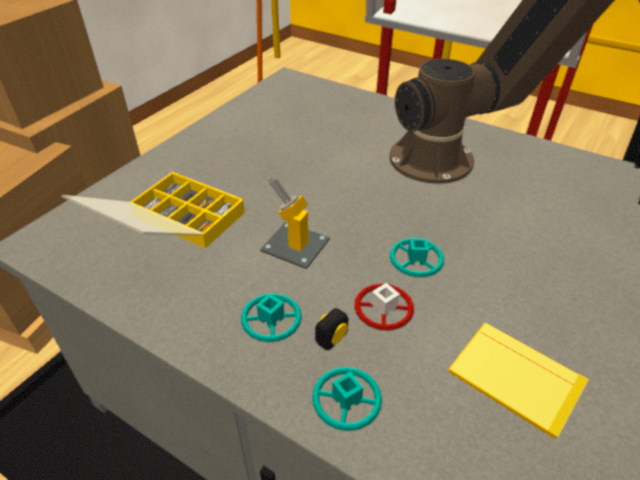

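View pics/top0.png

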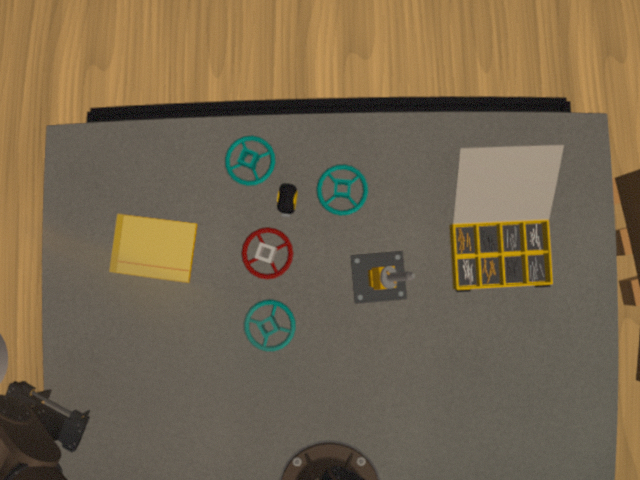

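The four wheel shapes in the top view are teal at (250,160), (342,190) and (269,325), and red with a bare metal hub at (267,253). Only the red one fits the description. I'll enlarge it to confirm and measure.

```bash
cat > meas.py <<'E'
from h import *
c=load('top0');s=load('scene0')
a=cv2.resize(c['pixels'][220:290,230:430],None,fx=4,fy=4,interpolation=cv2.INTER_CUBIC)
b=cv2.resize(s['pixels'][170:340,250:420],None,fx=4,fy=4,interpolation=cv2.INTER_CUBIC)[:,:]
cv2.imwrite('pics/cropA.png',a);cv2.imwrite('pics/cropB.png',cv2.resize(b,(600,600)))
for tag,cc in(('top',c),('scene',s)):
    P=cloud(cc); hsv=cv2.cvtColor(cc['pixels'],cv2.COLOR_BGR2HSV); H,S,V=cv2.split(hsv)
    red=((H<8)|(H>172))&(S>130)&(V>60)&(P[...,2]<.1)&(P[...,2]>-.02)&(np.abs(P[...,1])<.5)&(P[...,0]>.2)&(P[...,0]<1)
    Q=P[red]; print(tag,'red n',len(Q),Q.min(0),Q.max(0))
    A=np.c_[2*Q[:,:2],np.ones(len(Q))]
    # iterative circle fit on rim
    ctr=(Q.min(0)+Q.max(0))[:2]/2
    for _ in range(20):
        r=np.hypot(*(Q[:,:2]-ctr).T); m=np.abs(r-.058)<.012
        d=(Q[m,:2]-ctr)/r[m,None]; ctr=ctr+2*np.mean((r[m]-np.median(r[m]))[:,None]*d,0)
    print('rim ctr',ctr,np.median(r[m]),np.median(Q[m,2]))
    rr=np.hypot(P[...,0]-ctr[0],P[...,1]-ctr[1])
    hub=(rr<.035)&(P[...,2]>.043)&(P[...,2]<.06); 
    Qh=P[hub]; print('hub n',len(Qh),Qh.mean(0)); box=cv2.minAreaRect((Qh[:,:2]*1000).astype(np.float32)); print(box)
E
python3 meas.py
```

```text
top red n 833 [0.53407723 0.08233849 0.00221345] [0.65804112 0.20730308 0.02234473]
rim ctr [0.59608476 0.14470732] 0.057330528985973545 0.012313218160974748
hub n 187 [0.59614072 0.14502644 0.04927799]
((596.4666748046875, 145.462158203125), (41.057559967041016, 39.46412658691406), 70.7911376953125)
scene red n 920 [ 0.52199682  0.07841428 -0.00342705] [0.66409522 0.20930976 0.01760932]
rim ctr [0.59942681 0.14573887] 0.057915497594239564 0.01196965017602436
hub n 252 [0.59962941 0.14554882 0.04837023]
((597.800048828125, 144.50465393066406), (42.66880798339844, 42.15303421020508), 71.75094604492188)
```

View pics/cropA.png

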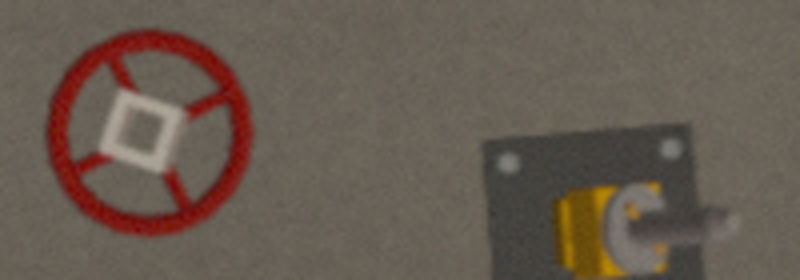

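View pics/cropB.png

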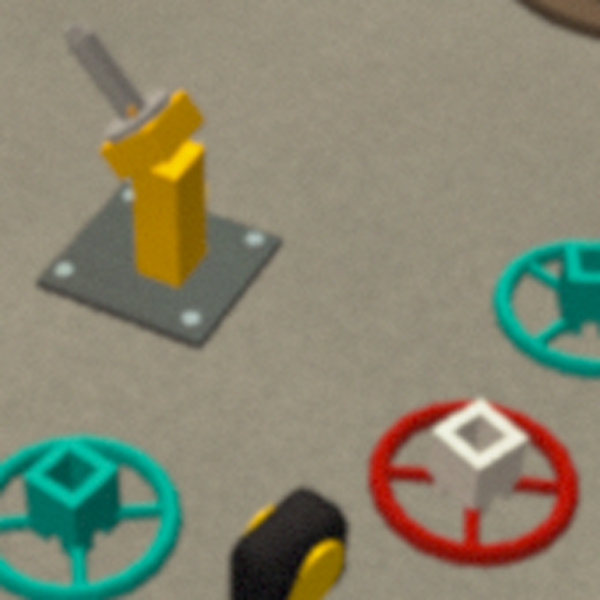

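The crop confirms the red wheel with the bare hub. Its centre is about (0.597, 0.145) and its flats are at 71° mod 90. Next is the stand.

```bash
cat > st.py <<'E'
from h import *
for tag in('top','scene'):
    c=load(tag+'0');P=cloud(c);hsv=cv2.cvtColor(c['pixels'],cv2.COLOR_BGR2HSV);H,S,V=cv2.split(hsv)
    near=(np.abs(P[...,0]-.55)<.1)&(np.abs(P[...,1]+.12)<.12)
    pl=near&(V<95)&(np.abs(P[...,2]-.008)<.012)&(S<60)
    n,lab,stt,_=cv2.connectedComponentsWithStats(pl.astype(np.uint8)); k=1+np.argmax(stt[1:,4]); Q=P[lab==k]
    print(tag,'plate',len(Q),cv2.minAreaRect((Q[:,:2]*1000).astype(np.float32)),np.median(Q[:,2]))
    hi=near&(P[...,2]>.15); Q=P[hi]; print('hi',len(Q)); 
    o=np.argsort(Q[:,2]); print(np.round(Q[o][::max(1,len(o)//14)],3))
    up=(S<70)&near&(P[...,2]>.1)&(P[...,2]<.15); print('collar-ish',up.sum(),P[up].mean(0) if up.sum() else '')
c=load('top0');s=load('scene0')
cv2.imwrite('pics/c1.png',np.hstack([cv2.resize(c['pixels'][258:298,360:420],(600,400),interpolation=cv2.INTER_CUBIC)]))
cv2.imwrite('pics/c2.png',cv2.resize(s['pixels'][172:232,260:320],(600,600),interpolation=cv2.INTER_CUBIC))
E
python3 st.py
```

```text
top plate 1807 ((533.3031616210938, -131.59165954589844), (122.53046417236328, 139.22262573242188), 3.7624258995056152) 0.00718915823804589
hi 175
[[ 0.538 -0.147  0.15 ]
 [ 0.532 -0.149  0.154]
 [ 0.527 -0.159  0.158]
 [ 0.534 -0.159  0.161]
 [ 0.53  -0.159  0.163]
 [ 0.536 -0.161  0.168]
 [ 0.527 -0.173  0.171]
 [ 0.536 -0.166  0.173]
 [ 0.53  -0.172  0.176]
 [ 0.542 -0.183  0.178]
 [ 0.536 -0.176  0.18 ]
 [ 0.53  -0.174  0.181]
 [ 0.534 -0.172  0.183]
 [ 0.542 -0.184  0.184]
 [ 0.54  -0.184  0.185]]
collar-ish 235 [ 0.53424636 -0.13963716  0.13560561]
scene plate 179 ((566.0332641601562, -96.7337646484375), (86.24987030029297, 167.61001586914062), 46.2608757019043) 0.006344085019560297
hi 179
[[ 0.544 -0.161  0.15 ]
 [ 0.543 -0.159  0.153]
 [ 0.545 -0.163  0.155]
 [ 0.537 -0.16   0.158]
 [ 0.537 -0.16   0.16 ]
 [ 0.536 -0.161  0.162]
 [ 0.545 -0.168  0.165]
 [ 0.541 -0.163  0.167]
 [ 0.538 -0.165  0.17 ]
 [ 0.534 -0.17   0.172]
 [ 0.547 -0.169  0.174]
 [ 0.548 -0.185  0.177]
 [ 0.533 -0.176  0.179]
 [ 0.545 -0.183  0.181]
 [ 0.54  -0.184  0.183]]
collar-ish 149 [ 0.54100013 -0.14370192  0.13762716]
```

```bash
ls pics
```

```text
c1.png
c2.png
cropA.png
cropB.png
scene0.png
top0.png
```

View pics/c1.png

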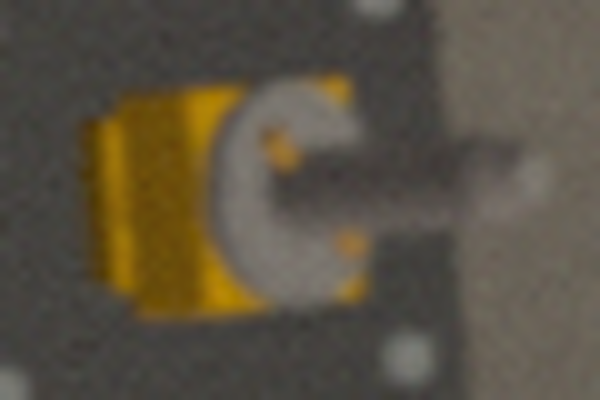

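View pics/c2.png

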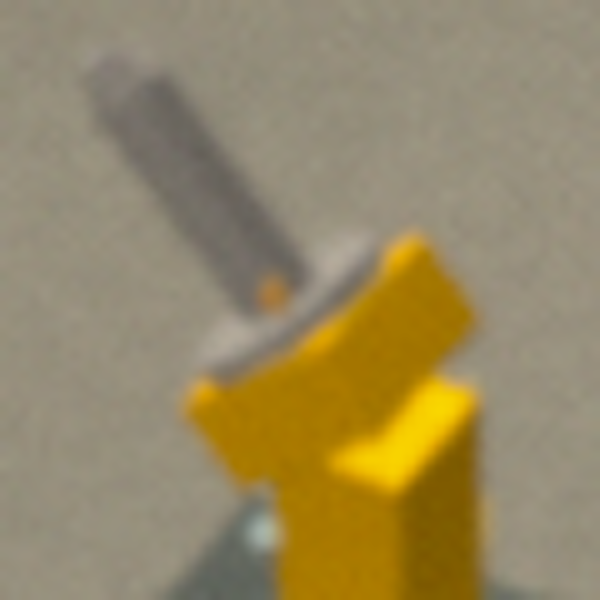

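```bash
cat > fit.py <<'E'
from h import *
from scipy.optimize import least_squares
def frame(yaw):
    f=np.array([np.cos(yaw),np.sin(yaw),0]); z=np.sin(np.radians(40))*f+np.cos(np.radians(40))*np.array([0,0,1])
    x=-np.cos(np.radians(40))*f+np.sin(np.radians(40))*np.array([0,0,1]); y=np.cross(z,x); return np.c_[x,y,z]
if __name__=='__main__':
  D={}
  for tag in('top','scene'):
    P=cloud(load(tag+'0'));Q=P[(np.abs(P[...,0]-.535)<.06)&(np.abs(P[...,1]+.15)<.07)&(P[...,2]>.105)]; D[tag]=Q
  def res(p,Q,full=False):
    R=frame(p[2]); L=(Q-[p[0],p[1],.13])@R; r=np.hypot(L[:,0],L[:,1]);h=L[:,2]
    a=(r<23)&(r<.023)&(np.abs(h)<.010)&(r>.011); b=(h>.012)&(h<.058)&(r<.016)
    if full: return a.sum(),b.sum(),np.median(h[a]),np.median(r[b]),L
    return np.r_[np.where(a,h,0),np.where(b,r-.010,0),np.where(~a&~b,.003,0)]
  for k,Q in (('top',D['top']),('scene',D['scene']),('both',np.r_[D['top'],D['scene']])):
    best=None
    for dx in np.arange(-.008,.009,.004):
     for dy in np.arange(-.008,.009,.004):
      s=least_squares(res,[.535+dx,-.139+dy,np.radians(-86.2)],args=(Q,),loss='soft_l1',f_scale=.003,x_scale=[.01,.01,.1],diff_step=1e-3)
      if best is None or s.cost<best.cost: best=s
    print(k,np.round(best.x[:2],4),np.degrees(best.x[2]),best.cost,res(best.x,Q,True)[:4])
  for tag in('top','scene'):
    c=load(tag+'0'); x,y,yaw=best.x
    R=frame(yaw); t=np.linspace(0,2*np.pi,60); ci=np.c_[np.cos(t),np.sin(t),0*t]
    sc=10; u0,v0=(360,258) if tag=='top' else (260,172)
    im=cv2.resize(c['pixels'][v0:v0+60,u0:u0+60],(600,600),interpolation=cv2.INTER_CUBIC)
    for r,h in((.025,0),(.01,0),(.01,.06),(.0055,.07)):
        W=(ci*r+[0,0,h])@R.T+[x,y,.13]; p=((proj(c,W)-[u0,v0]+.5)*sc).astype(int); cv2.polylines(im,[p],True,(255,0,255),1)
    cv2.imwrite(f'pics/ov_{tag}.png',im)
  # pin
  c=load('top0')
  T=np.linalg.inv(c['camera_from_world'])
  ends=[]
  for uv in((388.2-.5,273.0-.5),(395.2-.5,282.2-.5)):
    d=T[:3,:3]@np.r_[rays(c,[uv])[0],1]; o=T[:3,3]
    n=R[:,2]; p0=np.array([x,y,.13])+.0065*n; q=o+d*(n@(p0-o))/(n@d); L=(q-[x,y,.13])@R; print('pin end',L, np.degrees(np.arctan2(L[1],L[0])),np.hypot(*L[:2]))
E
python3 fit.py
```

```text
top [ 0.5338 -0.1438] -85.87817232333533 0.0020212101643494415 (np.int64(155), np.int64(129), np.float64(8.306241231690917e-06), np.float64(0.01041178581565242))
scene [ 0.5343 -0.1445] -85.74019912348483 0.002087013149953246 (np.int64(56), np.int64(181), np.float64(-0.0005588208040008473), np.float64(0.009758279839150402))
both [ 0.5346 -0.1441] -86.42253214252113 0.004155080762602694 (np.int64(211), np.int64(309), np.float64(-0.0002692155444171156), np.float64(0.010261709146585977))
pin end [ 0.01179005 -0.00977135  0.0065    ] -39.6512507289322 0.015312891492814605
pin end [-0.00799256  0.01205113  0.0065    ] 123.55317919691099 0.014460659539678625
```

```bash
python3 -c "
import cv2,numpy as np
cv2.imwrite('pics/ov.png',cv2.resize(np.hstack([cv2.imread('pics/ov_top.png'),cv2.imread('pics/ov_scene.png')]),(800,400)))"
```

```text
(no output)
```

View pics/ov.png

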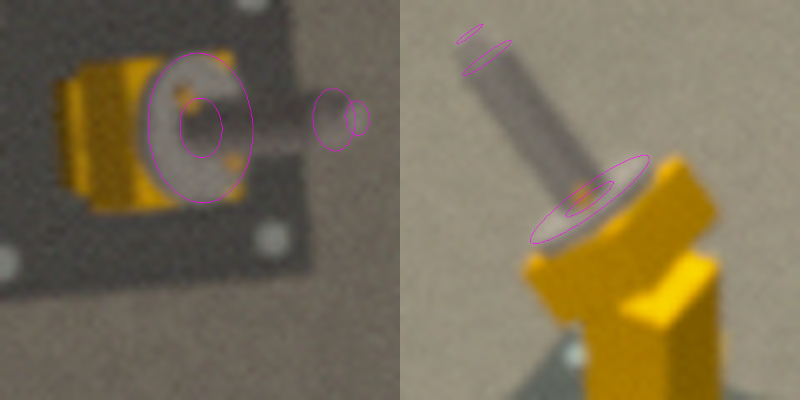

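```bash
cat > kin.py <<'E'
import numpy as np
from scipy.spatial.transform import Rotation as Ro
from fit import frame
YAW=np.radians(-86.1); SEAT=np.array([.5345,-.1432,.130]); PIN=np.radians(42.2)
WH=np.array([.597,.145,0.]); WYAW=np.radians(71.2)
def q2R(q): return Ro.from_quat(np.r_[q[1:],q[0]]).as_matrix()
def Rt(k,off=0):
    F=frame(YAW); a=PIN+off+k*np.pi/2; z=F@[np.cos(a),np.sin(a),0]; x=-F[:,2]; return np.c_[x,np.cross(z,x),z]
def Rg(k):
    a=WYAW+k*np.pi/2; z=np.array([np.cos(a),np.sin(a),0]); x=np.array([0,0,-1.]); return np.c_[x,np.cross(z,x),z]
def state():
    from cell import env
    s=env.get_state(); return s,q2R(s['orientation'])
def move(Rc,pc,Rn,pn):
    """row (deg, mm) from pose c to pose n"""
    rv=Ro.from_matrix(Rc.T@Rn).as_rotvec(degrees=True); return np.round(np.r_[rv,1000*Rc.T@(np.asarray(pn)-pc)],2)
G=0.0188
E
python3 - <<'E'
from kin import *
s,R=state(); print(np.round(R,3)); q=s['qpos']
print('jaw yaw',np.degrees(np.arctan2(R[1,2],R[0,2])))
Rz=lambda a:Ro.from_euler('z',a).as_matrix(); Ry=lambda a:Ro.from_euler('y',a).as_matrix()
for s4 in(1,-1):
 for s6 in(1,-1):
  M=Rz(q[0])@Ry(q[1]+q[2])@Rz(s4*q[3])@Ry(q[4])@Rz(s6*q[5]); C=M.T@R; print(s4,s6,np.round(C,2).tolist())
E
```

```text
[[-0.    -0.908  0.419]
 [-0.001  0.419  0.908]
 [-1.     0.    -0.001]]
jaw yaw 65.20533440121811
1 1 [[-0.0, 0.0, -1.0], [0.0, 1.0, 0.0], [1.0, -0.0, -0.0]]
1 -1 [[-0.0, 0.21, -0.98], [0.0, 0.98, 0.21], [1.0, -0.0, -0.0]]
-1 1 [[0.0, 0.0, -1.0], [-0.0, 1.0, 0.0], [1.0, 0.0, 0.0]]
-1 -1 [[-0.0, 0.21, -0.98], [-0.0, 0.98, 0.21], [1.0, 0.0, 0.0]]
```

```bash
python3 - <<'E'
from kin import *
C=np.array([[0,0,-1],[0,1,0],[1,0,0]])
Rz=lambda a:Ro.from_euler('z',a).as_matrix(); Ry=lambda a:Ro.from_euler('y',a).as_matrix()
def wr(R,j1,th):
    W=(Rz(j1)@Ry(th)).T@R@C.T
    e=Ro.from_matrix(W).as_euler('ZYZ'); return np.round(e,2), 
for k in range(4):
    print('grasp',k,[wr(Rg(k),np.radians(7.7),th)[0].tolist() for th in(1.9,2.1,2.3)])
for k in range(4):
    print('peg',k,[wr(Rt(k),np.radians(-17),th)[0].tolist() for th in(1.9,2.1,2.3)], np.round(Rt(k)[:,2],2))
E
```

```text
grasp 0 [[0.0, 1.24, -1.11], [-0.0, 1.04, -1.11], [0.0, 0.84, -1.11]]
grasp 1 [[0.0, 1.24, -2.68], [0.0, 1.04, -2.68], [0.0, 0.84, -2.68]]
grasp 2 [[0.0, 1.24, 2.03], [-0.0, 1.04, 2.03], [0.0, 0.84, 2.03]]
grasp 3 [[0.0, 1.24, 0.46], [0.0, 1.04, 0.46], [0.0, 0.84, 0.46]]
peg 0 [[0.64, 1.54, -2.79], [0.66, 1.38, -2.91], [0.69, 1.22, -3.04]] [-0.71  0.52  0.48]
peg 1 [[0.64, 1.54, 1.92], [0.66, 1.38, 1.8], [0.69, 1.22, 1.67]] [-0.7  -0.56 -0.43]
peg 2 [[0.64, 1.54, 0.35], [0.66, 1.38, 0.23], [0.69, 1.22, 0.1]] [ 0.71 -0.52 -0.48]
peg 3 [[0.64, 1.54, -1.22], [0.66, 1.38, -1.34], [0.69, 1.22, -1.47]] [0.7  0.56 0.43]
```

```bash
python3 - <<'E'
from kin import *
s,R=state(); print(move(R,s['eef_pos'],Rg(3),[.597,.145,.10]))
E
```

```text
[ 8.4010e+01 -5.0000e-02  4.0000e-02  1.1434e+02 -4.8118e+02 -2.4268e+02]
```

```bash
python3 -m crank '[[[84,0,0,60,-481,-243,0.6],[84,0,0,60,-481,-243,0.6],[84,0,0,60,-481,-243,0.6],[84,0,0,60,-481,-243,0.6],[84,0,0,60,-481,-243,0.6],[84,0,0,60,-481,-243,0.6],[84,0,0,60,-481,-243,0.6],[84,0,0,60,-481,-243,0.6],[84,0,0,60,-481,-243,0.6],[84,0,0,60,-481,-243,0.6],[84,0,0,60,-481,-243,0.6],[84,0,0,60,-481,-243,0.6],[84,0,0,60,-481,-243,0.6],[84,0,0,60,-481,-243,0.6]]]' 20
python3 - <<'E'
from kin import *
from h import cap
s,R=state(); print(s['qpos'],s['wrist_force']); print(move(R,s['eef_pos'],Rg(3),[.597,.145,.018]))
cap('top','top1')
E
```

```text
time: 1.85
eef_pos: [0.5966, 0.1456, 0.1548]
orientation: [0.698, 0.115, 0.698, -0.115]
wrist_force: [-0.6, 0.3, -0.3]
width: 0.599
[1.31860106e-01 5.38485889e-01 1.65186134e+00 7.81533988e-05
 9.50923715e-01 4.59029803e-01] [-0.57375975  0.31713157 -0.29512953]
[ 5.0000e-02  1.0000e-02 -1.0000e-02  1.3685e+02 -5.0000e-01  5.1000e-01]
```

View pics/top1.png

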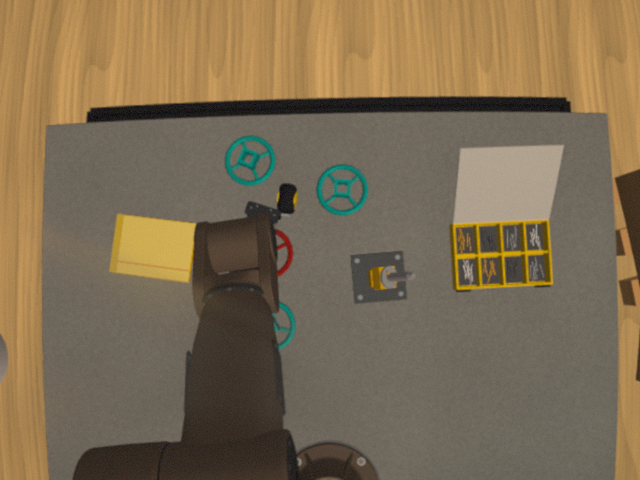

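```bash
python3 -m crank '[[[0,0,0,50,-0.5,0.5,0.6],[0,0,0,90,-0.5,0.5,0.6],[0,0,0,115,-0.5,0.5,0.6],[0,0,0,130,-0.5,0.5,0.6],[0,0,0,137,-0.5,0.5,0.6],[0,0,0,137,-0.5,0.5,0.6],[0,0,0,137,-0.5,0.5,0.3],[0,0,0,137,-0.5,0.5,0.3],[0,0,0,137,-0.5,0.5,0.3],[0,0,0,137,-0.5,0.5,0.3],[0,0,0,137,-0.5,0.5,0.3]]]' 25
```

```text
time: 3.28
eef_pos: [0.5971, 0.1446, 0.0183]
orientation: [0.698, 0.116, 0.698, -0.115]
wrist_force: [-4.0, 0.8, 6.3]
width: 0.417
```

```bash
python3 -m crank '[[[0,0,0,-20,0,0,0.3],[0,0,0,-60,0,0,0.3],[0,0,0,-120,0,0,0.3],[0,0,0,-180,0,0,0.3],[0,0,0,-240,0,0,0.3],[0,0,0,-280,0,0,0.3],[0,0,0,-280,0,0,0.3]]]'
python3 - <<'E'
from kin import *
s,R=state(); p=frame(YAW)[:,2]
print(s['qpos'],s['width'],move(R,s['eef_pos'],Rt(2),SEAT+p*(.150+.0183)))
print(SEAT+p*(.150+.0183))
E
```

```text
time: 4.15
eef_pos: [0.5978, 0.1445, 0.3002]
orientation: [0.699, 0.116, 0.696, -0.115]
wrist_force: [0.3, 0.3, -5.3]
width: 0.42
[1.29819448e-01 4.04245746e-01 1.47059341e+00 9.51103523e-06
 1.26157307e+00 4.57861791e-01] 0.42021657241002397 [  24.17   23.49   32.74   40.69 -392.65   74.34]
[ 0.54185797 -0.25113064  0.25892528]
```

```bash
python3 -m crank '[[[0,0,0,0,-60,10,0.3],[4,4,5,0,-120,20,0.3],[8,8,11,0,-180,30,0.3],[12,12,16,0,-240,45,0.3],[16,16,22,5,-300,56,0.3],[20,20,27,15,-350,65,0.3],[24.2,23.5,32.7,30,-392,74,0.3],[24.2,23.5,32.7,40.7,-392.7,74.3,0.3],[24.2,23.5,32.7,40.7,-392.7,74.3,0.3],[24.2,23.5,32.7,40.7,-392.7,74.3,0.3],[24.2,23.5,32.7,40.7,-392.7,74.3,0.3],[24.2,23.5,32.7,40.7,-392.7,74.3,0.3]]]'
python3 - <<'E'
from kin import *
from h import cap
s,R=state(); p=frame(YAW)[:,2]
print(s['qpos'],s['width'],move(R,s['eef_pos'],Rt(2),SEAT+p*(.150+.0183)))
cap('top','top2');cap('scene','scene2')
E
```

```text
time: 5.65
eef_pos: [0.5412, -0.2505, 0.2576]
orientation: [0.51, 0.465, 0.723, -0.032]
wrist_force: [-0.2, 0.2, -3.5]
width: 0.421
[-0.74799716  0.61562746  1.3826511   0.45426739  1.68090287 -0.05673081] 0.4213302253937486 [-0.14 -0.09  0.26 -1.45  0.68  0.11]
```

View pics/scene2.png

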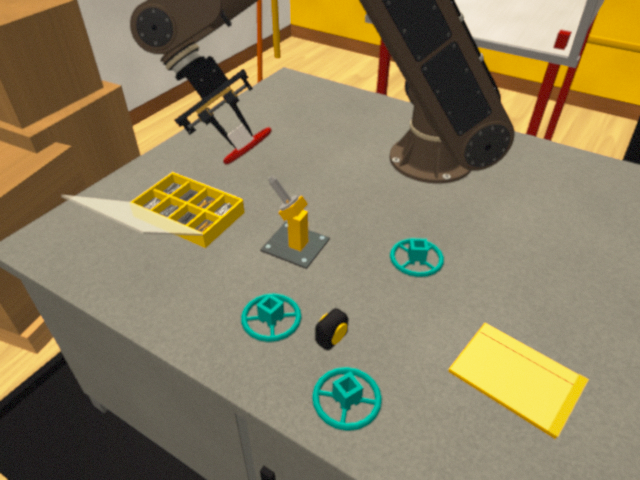

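View pics/top2.png

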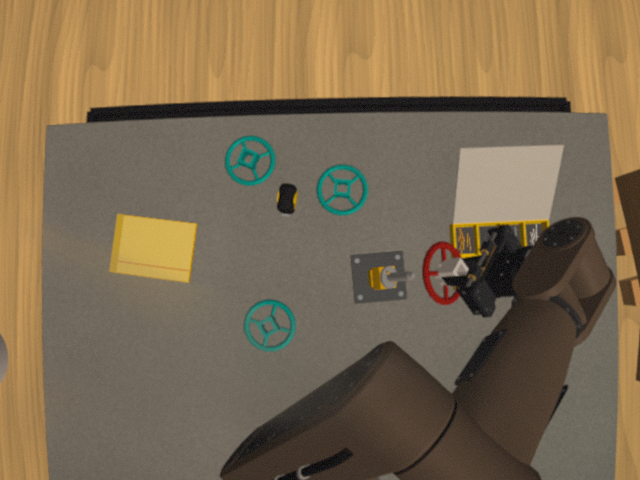

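Both views show the wheel in the gripper, tilted with the peg and on its line, at top (445,272) and scene (247,145). I'll measure the rim centre relative to the peg.

```bash
cat > rim.py <<'E'
import sys
from h import *
from kin import *
from scipy.optimize import least_squares
def rim(tag,c0):
    c=load(tag);P=cloud(c);hsv=cv2.cvtColor(c['pixels'],cv2.COLOR_BGR2HSV);H,S,V=cv2.split(hsv)
    m=((H<8)|(H>172))&(S>130)&(V>50)&(np.linalg.norm(P-c0,axis=-1)<.1)
    Q=P[m]; F=frame(YAW); L=(Q-SEAT)@F
    # torus fit: tube radius 7mm, R 58; center & tilt
    def res(p):
        Rr=Ro.from_euler('xy',p[3:5]).as_matrix(); D=(L-p[:3])@Rr; r=np.hypot(D[:,0],D[:,1])
        d=np.hypot(r-.058,D[:,2])-.007
        return np.where(r>.046,d,0.004)
    s=least_squares(res,np.r_[(c0-SEAT)@F,0,0],loss='soft_l1',f_scale=.002,x_scale=[.01]*3+[.1]*2)
    return len(Q),np.round(s.x[:3]*1000,1),np.round(np.degrees(s.x[3:]),1)
if __name__=='__main__':
    st,R=state(); w=st['eef_pos']-0.0113*(-R[:,0]) # rim centre 7mm above underside, tcp 18.3
    F=frame(YAW); print('from tcp (seat mm)',np.round((w-SEAT)@F*1000,1), 'tilt',np.round(F.T@-R[:,0],3))
    for t in sys.argv[1:]: print(t,rim(t,w))
E
python3 rim.py top2 scene2
```

```text
from tcp (seat mm) [ -0.8   0.8 155.6] tilt [ 0.001 -0.004  1.   ]
top2 (827, array([ -0.9,  -0.8, 155.2]), array([0.2, 0. ]))
scene2 (410, array([ -1.2,  -0.5, 156.4]), array([0.9, 0.1]))
```

```bash
python3 - <<'E'
from kin import *
s,R=state(); F=frame(YAW); print(np.round(R.T@F,3)); print(1000*R.T@F@[.001,.0005,-.070])
E
python3 -m crank '[[[0,0,0,25,-0.3,-1.0,0.3],[0,0,0,50,-0.3,-1.0,0.3],[0,0,0,65,-0.3,-1.0,0.3],[0,0,0,70,-0.3,-1.0,0.3],[0,0,0,70,-0.3,-1.0,0.3],[0,0,0,70,-0.3,-1.0,0.3]]]'
python3 -c "
from h import *
cap('top','top3');cap('scene','scene3')
for t,(u,v) in {'top':(340,230),'scene':(220,130)}.items():
    cv2.imwrite('pics/z_'+t+'.png',cv2.resize(cv2.imread('pics/'+t+'3.png')[v:v+100,u:u+130],(780,600),interpolation=cv2.INTER_CUBIC))
"; python3 rim.py top3 scene3
```

```text
[[-0.001  0.004 -1.   ]
 [ 0.669 -0.743 -0.004]
 [-0.743 -0.669 -0.002]]
[70.00007454  0.58969466 -0.94436484]
time: 6.5
eef_pos: [0.5369, -0.2066, 0.2041]
orientation: [0.51, 0.466, 0.723, -0.033]
wrist_force: [0.1, 0.8, -3.7]
width: 0.418
from tcp (seat mm) [-1.   2.1 86.1] tilt [ 0.001 -0.004  1.   ]
top3 (750, array([-1. ,  1.2, 85.6]), array([-0. ,  0.1]))
scene3 (458, array([-2. ,  0.3, 85.9]), array([0.4, 0.1]))
```

View pics/z_top.png

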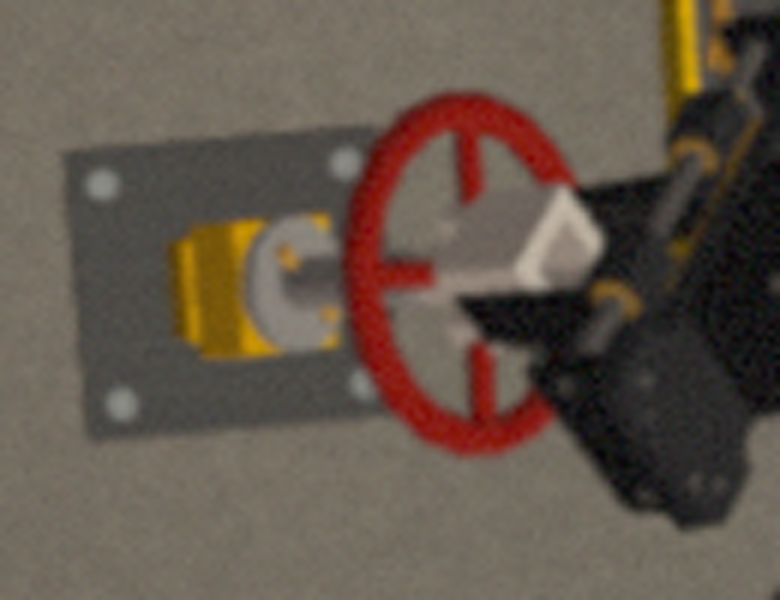

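View pics/z_scene.png

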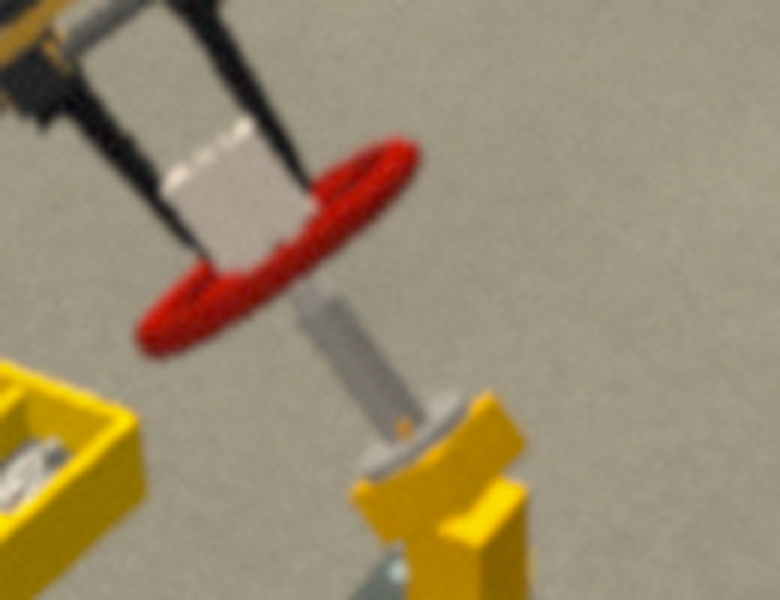

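```bash
python3 -m crank '[[[0,0,0,0,1.4,-0.5,0.3],[0,0,0,5,1.4,-0.5,0.3],[0,0,0,10,1.4,-0.5,0.3],[0,0,0,15,1.4,-0.5,0.3],[0,0,0,20,1.4,-0.5,0.3],[0,0,0,25,1.4,-0.5,0.3],[0,0,0,30,1.4,-0.5,0.3],[0,0,0,30,1.4,-0.5,0.3]]]'
python3 -c "
from kin import *
s,R=state(); print('tool-frame F',R.T@s['wrist_force'],R.T@s['ft_torque'])"; python3 rim.py
```

```text
time: 7.6
eef_pos: [0.5358, -0.1855, 0.1812]
orientation: [0.509, 0.466, 0.723, -0.032]
wrist_force: [0.9, -0.2, -4.2]
width: 0.415
tool-frame F [ 3.05091749 -1.25774895  2.74925647] [ 0.1008712  -0.55414248 -0.71186884]
from tcp (seat mm) [ 0.5  1.6 55.1] tilt [ 0.    -0.005  1.   ]
```

```bash
python3 -m crank '[[[0,0,0,4,0,0,0.3],[0,0,0,8,0,0,0.3],[0,0,0,12,0,0,0.3],[0,0,0,16,0,0,0.3],[0,0,0,20,0,0,0.3],[0,0,0,24,0,0,0.3],[0,0,0,28,0,0,0.3],[0,0,0,32,0,0,0.3],[0,0,0,32,0,0,0.3]]]'
python3 -c "
from kin import *
s,R=state(); print('tool-frame F',R.T@s['wrist_force'],R.T@s['ft_torque'])
from h import *
cap('top','top4');cap('scene','scene4')
for t,(u,v) in {'top':(340,230),'scene':(220,130)}.items():
    cv2.imwrite('pics/y_'+t+'.png',cv2.resize(cv2.imread('pics/'+t+'4.png')[v:v+100,u:u+130],(780,600),interpolation=cv2.INTER_CUBIC))
"; python3 rim.py top4 scene4
```

```text
time: 8.72
eef_pos: [0.5343, -0.1651, 0.1567]
orientation: [0.509, 0.466, 0.723, -0.032]
wrist_force: [0.9, -0.1, -3.4]
width: 0.42
tool-frame F [ 2.51900469 -0.87447174  2.30806766] [ 0.11488369 -0.63626425 -0.60113456]
from tcp (seat mm) [ 0.4  1.6 23.6] tilt [ 0.001 -0.004  1.   ]
top4 (687, array([-0.3,  1. , 22.4]), array([-0.2, -0.9]))
scene4 (492, array([-0.5, -0.2, 23.1]), array([0.4, 0.1]))
```

View pics/y_top.png

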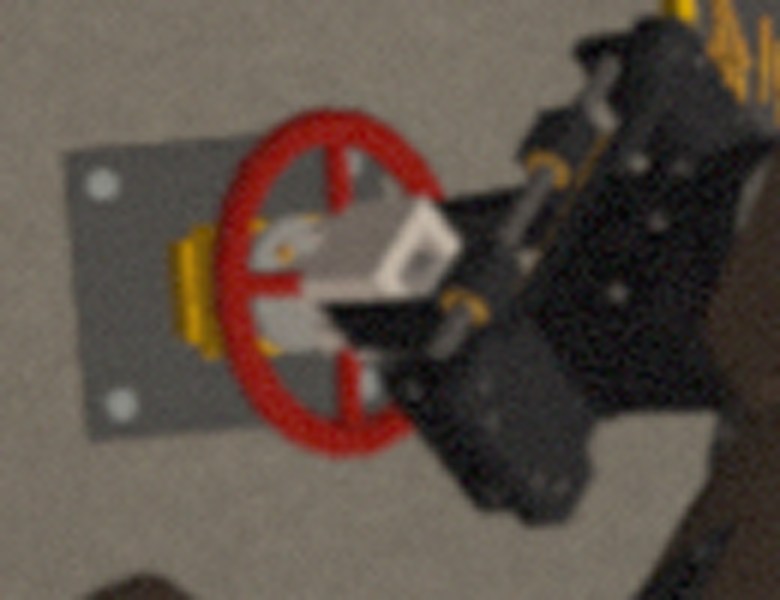

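```bash
python3 -m crank '[[[0,0,0,3,0,0,0.3],[0,0,0,6,0,0,0.3],[0,0,0,8,0,0,0.3],[0,0,0,9,0,0,0.3],[0,0,0,10,0,0,0.3],[0,0,0,11,0,0,0.3],[0,0,0,11,0,0,0.3]]]'
python3 -c "
from kin import *
s,R=state(); print('tool-frame F',R.T@s['wrist_force'],R.T@s['ft_torque'])
"; python3 rim.py
```

```text
time: 9.7
eef_pos: [0.5338, -0.1582, 0.1484]
orientation: [0.509, 0.466, 0.723, -0.033]
wrist_force: [-0.0, -0.6, -4.4]
width: 0.414
tool-frame F [ 2.99724453 -2.20757479  2.3809323 ] [ 0.11446802 -0.61822434 -0.65029378]
from tcp (seat mm) [ 0.4  1.8 12.4] tilt [ 0.001 -0.004  1.   ]
```

No contact yet, and by the numbers the foot is already below the pin's top. I'll continue in 1 mm steps.

```bash
python3 -m crank '[[[0,0,0,1,0,0,0.3],[0,0,0,2,0,0,0.3],[0,0,0,3,0,0,0.3],[0,0,0,3,0,0,0.3]]]'
python3 -c "
from kin import *
s,R=state(); print('tool-frame F',R.T@s['wrist_force'],R.T@s['ft_torque'])
"; python3 rim.py
```

```text
time: 10.2
eef_pos: [0.5336, -0.1563, 0.1461]
orientation: [0.509, 0.466, 0.723, -0.033]
wrist_force: [-1.0, 0.4, -4.2]
width: 0.421
tool-frame F [ 3.51719511 -2.27235766  1.14514893] [ 0.13536032 -0.54852008 -0.67810742]
from tcp (seat mm) [0.4 1.8 9.4] tilt [ 0.001 -0.004  1.   ]
```

```bash
python3 -m crank '[[[0,0,0,0.5,0,0,0.3],[0,0,0,1,0,0,0.3],[0,0,0,1.5,0,0,0.3],[0,0,0,1.5,0,0,0.3]]]'
python3 -c "
from kin import *
s,R=state(); print('tool-frame F',R.T@s['wrist_force'],R.T@s['ft_torque'])
from h import *
cap('top','top5');cap('scene','scene5')
for t,(u,v) in {'top':(340,230),'scene':(220,130)}.items():
    cv2.imwrite('pics/x_'+t+'.png',cv2.resize(cv2.imread('pics/'+t+'5.png')[v:v+100,u:u+130],(780,600),interpolation=cv2.INTER_CUBIC))
"; python3 rim.py top5 scene5
```

```text
time: 10.7
eef_pos: [0.5336, -0.1554, 0.145]
orientation: [0.509, 0.466, 0.723, -0.033]
wrist_force: [-0.3, 0.1, -3.4]
width: 0.421
tool-frame F [ 2.68329815 -1.6142729   1.35988406] [ 0.07057519 -0.62996881 -0.65694628]
from tcp (seat mm) [0.4 1.8 8. ] tilt [ 0.001 -0.004  1.   ]
top5 (689, array([-0.6,  1.2,  7.4]), array([-0.2, -0.9]))
scene5 (475, array([-0.5,  0.2,  7.8]), array([0.5, 0.2]))
```

View pics/x_scene.png

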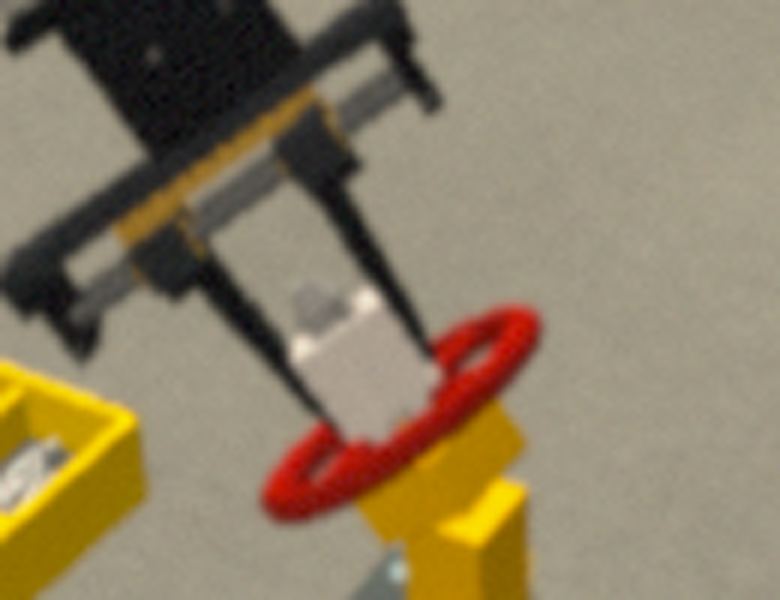

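```bash
python3 -m crank '[[[0,0,0,0.5,0,0,0.3],[0,0,0,1,0,0,0.3],[0,0,0,1,0,0,0.3]]]'
python3 -c "
from kin import *
s,R=state(); print('tool-frame F',R.T@s['wrist_force'],R.T@s['ft_torque'])
"; python3 rim.py
```

```text
time: 11.18
eef_pos: [0.5336, -0.155, 0.1446]
orientation: [0.509, 0.466, 0.723, -0.033]
wrist_force: [-1.6, -3.4, 1.1]
width: 0.419
tool-frame F [-2.94678399 -2.54653172  0.09344481] [ 0.07405471 -0.3455125  -0.80040258]
from tcp (seat mm) [0.4 1.8 7.4] tilt [ 0.001 -0.004  1.   ]
```

The foot met the collar at the seat height (about 6 N), not 7 mm early on the pin, so the slots are over it. Now I'll release, check, then back off.

```bash
python3 -m crank '[[[0,0,0,0,0,0,0.48],[0,0,0,0,0,0,0.6],[0,0,0,0,0,0,0.65],[0,0,0,0,0,0,0.65]]]'
python3 -m crank '[[[0,0,0,-10,0,0,0.65],[0,0,0,-25,0,0,0.65],[0,0,0,-50,0,0,0.65],[0,0,0,-90,0,0,0.65],[0,0,0,-140,0,0,0.65],[0,0,0,-140,0,0,0.65]]]'
python3 -c "
from h import *
cap('top','top6');cap('scene','scene6')
a=[cv2.resize(cv2.imread('pics/'+t+'6.png')[v:v+100,u:u+100],(400,400),interpolation=cv2.INTER_CUBIC) for t,(u,v) in {'top':(340,230),'scene':(250,140)}.items()]
cv2.imwrite('pics/w.png',np.hstack(a))
from rim import *
w=SEAT+.007*frame(YAW)[:,2]
for t in('top6','scene6'): print(rim(t,w))
print(state()[0]['wrist_force'])
"
```

```text
time: 11.68
eef_pos: [0.5336, -0.1546, 0.1443]
orientation: [0.509, 0.466, 0.723, -0.032]
wrist_force: [0.0, -0.7, -0.2]
width: 0.645
time: 12.42
eef_pos: [0.5408, -0.2472, 0.2545]
orientation: [0.512, 0.466, 0.721, -0.034]
wrist_force: [-0.3, 0.2, 0.6]
width: 0.651
(754, array([-4. ,  1.1,  7.1]), array([-0.3, -0.4]))
(475, array([-4. ,  0.1,  7. ]), array([0. , 0.2]))
[ 0.14475838 -0.21189697 -0.59000753]
```

View pics/w.png

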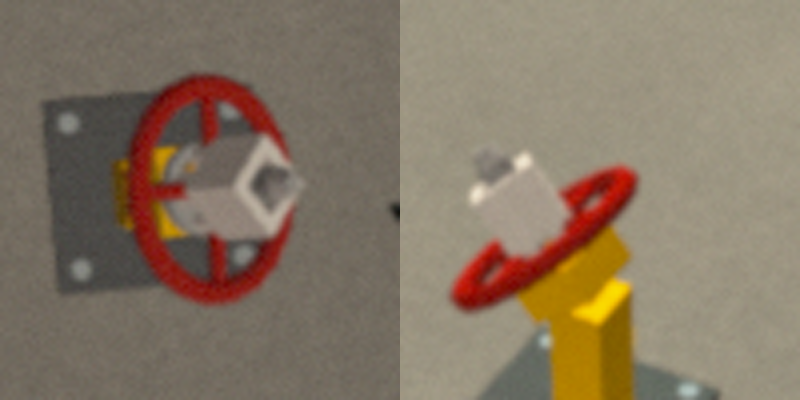

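View pics/scene6.png

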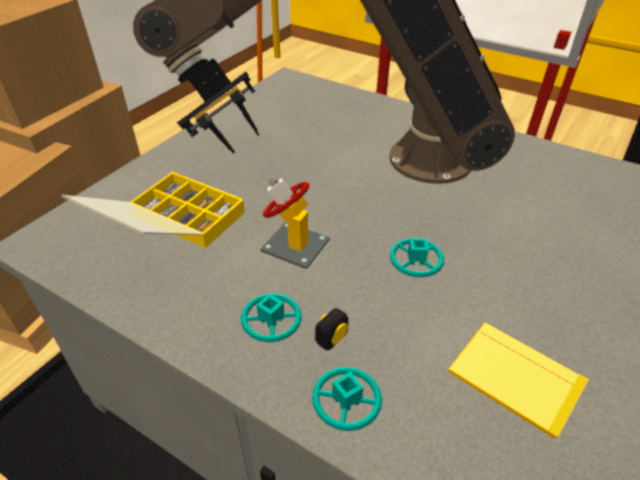

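The wheel hangs alone on the peg. In the w.png crops it sits at (215,190) in the top view and (545,235) in the scene view, with the peg tip showing through the bore. The gripper is clear. One last check that it is at rest and the bystanders are unmoved, then I'll hand in.

```bash
python3 -m crank '[[[0,0,0,-10,0,0,0.65],[0,0,0,-10,0,0,0.65],[0,0,0,-10,0,0,0.65],[0,0,0,-10,0,0,0.65]]]'
python3 -c "
from rim import *
cap('top','top7');cap('scene','scene7')
w=SEAT+.007*frame(YAW)[:,2]
for t in('top7','scene7'): print(rim(t,w))
a=load('scene0')['pixels'];b=load('scene7')['pixels'];ta=load('top0')['pixels'];tb=load('top7')['pixels']
for n,A,B,(u,v,w_,h_) in (('tape',a,b,(305,300,50,55)),('pad',a,b,(440,315,160,130)),('org',a,b,(60,165,185,85)),('tape_t',ta,tb,(270,175,35,45)),('pad_t',ta,tb,(105,205,100,85))):
    d=cv2.absdiff(cv2.GaussianBlur(A,(5,5),0),cv2.GaussianBlur(B,(5,5),0))[v:v+h_,u:u+w_]; print(n,d.max(),round(d.mean(),2))
print(env.hand_in())
"
```

```text
time: 13.02
eef_pos: [0.5407, -0.2506, 0.259]
orientation: [0.509, 0.466, 0.723, -0.032]
wrist_force: [-1.2, -0.1, -0.1]
width: 0.651
(749, array([-4.3,  1.1,  7. ]), array([-0.5, -0.2]))
(475, array([-4.5,  0.2,  7.2]), array([0.3, 0.2]))
tape 62 3.81
pad 12 4.07
org 8 4.17
tape_t 16 7.51
pad_t 20 11.57
the job is handed in; nothing more can be done
None
```

The red handwheel is hanging on the slanted peg, seated against the collar and released. I handed the job in at about 13 s of the 72 s; it reports no verdict.

- **How it went:** I gripped the hub, lined the wheel up with the peg and the pin angle (about 42°, measured in the top picture), and slid it on. The slots dropped over the pin on the first try, so no search turn was needed. The foot met the collar with about 6 N.
- **Seating:** after release, both cameras put the rim plane 7.0–7.2 mm above the collar face. That puts the underside within about 0.2 mm of the collar, and the tilt is below about 0.6°.
- **Sideways position:** measured 4–4.5 mm downhill of my estimate of the seat, against the 6 mm limit. The bore's play allows only about 2.8 mm, so 1–2 mm of this is probably error in that estimate.
- **At rest:** two looks 0.6 s apart agreed to within 0.5 mm, and the gripper is about 0.1 m clear.
- **Bystanders:** the notepad and organiser show only small before/after picture differences. The scene-camera check of the tape measure had a maximum difference of 62. I put that down to the removed red wheel's edge being in the crop, but did not confirm it. The top view of the tape measure showed no clear change (maximum 16), and the arm passed well above it.

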